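Colour standards back in the rack, in order of shade

ROBOT

A 6-joint arm with a two-finger parallel gripper is mounted at the origin on the work surface; the furniture and walls round the work are solid. World frame = base frame: x ahead of the robot, y to its left, z up, the work surface at z = 0. Lengths are in m, angles in degrees, forces in N, time in s.
With the tool pointing down it reaches from about 0.3 to 0.875 m from the base axis. Payload 6.4 kg.
Tool frame: the origin (TCP) lies midway between the tips of the shut fingers; the grasp point (between the pads) lies 19 mm behind it (ctrl.pinch_z is the distance from the TCP to the grasp point, in m); z points along the fingers, y is the line along which they close (so a half turn about z gives the same grasp; the last joint's range is limited). The gripper opens to 88 mm and grips with 3 to 60 N. Pads are 18 mm wide; open, the fingers measure 123 mm over their backs; the gripper's body (75 mm by 187 mm) begins 45 mm behind the grasp point.
Start: joints at [52.122, 10.359, 92.074, -0, 77.567, -11.82], TCP at [0.253, 0.517, 0.2] pointing down, gripper open.
Joint ranges: [-171.53, 171.53], [-51.25, 118.39], [17.06, 147.69], [-65.23, 245.23], [0, 150.52], [-178.68, 178.68]. Speed limits (degrees/s): [147.25, 147.25, 172.46, 180, 180, 180].

INTERFACE

Orientations are given as a 3x3 rotation matrix whose columns are the frame's x, y, z axes.
In Python, from bench import ctrl gives the robot as it stands.
- The arm moves only by the shell command python3 -m pendant 'ROWS'. ROWS is JSON, a list of rows, each a list of 5 numbers: the finger opening in cm, from 0 to 8.81, then the shift along the tool's x, y, z in cm, then the turn about the tool's z in degrees. In form: [[grip, dx, dy, dz, spin], ...]. A call has exactly 5 rows; each row is the pose to reach, as a shift and turn from the pose commanded when the call began, along the tool's axes at that moment; what a row does not reach only later rows make up. A row lasts 1/8 s, in which the tool goes at most 62.5 mm and 10.7 degrees, less where a joint would pass 70% of its speed; a pose out of reach is approached as far as the arm can. A call with a gripper value outside its range is refused whole. The fingers move at their own pace and stop on an object; the grip force is fixed at half the most. Time passes only in rows, so rows that repeat a pose let the fingers close, or fill a call up. It gives the time, the measured TCP pose, the force, the opening and the grip force at its end, in the units of the state.
- ctrl.get_obs(): the state, without advancing time (a new reading comes with each control period).
- ctrl.grab_frame(name): name is "scene" or "top" or "wrist"; returns a dict with "color" (384x512x3 uint8, red, green, blue), "K" (3x3 intrinsics, pixels), "R" (3x3) and "t" (3): a world point X has camera coordinates R X + t. Camera axes: x right, y down, z forward; pixel columns grow to the right and rows downward; lengths in m; the calibration is good to about 2 mm. The wrist camera is an equidistant fisheye: a pixel r from the principal point sees the ray r / f radians off the axis. A picture is of the moment at which its call begins. There is no depth.
- ctrl.close_job(): hands the job in; it is judged then, once.
The state is a dict: "time_s": time; "joint_pos": joint angles; "joint_vel": joint speeds; "joint_torque": joint torques, N m; "ee_pos": TCP position; "tool_rot": TCP orientation; "contact_force": force on the tool from outside, world axes, zero at the start; "ft_torque": the same for the moment, N m; "grip_width": finger opening in m; "gripper_force": force on a finger pad.
Only numpy, scipy, OpenCV 4.12 (cv2) and the standard library are available. Lean on these libraries where they do the work, as an engineer would, in place of code of your own. Each camera call takes 0.05 s, during which the arm holds its last target. There are 200 camera calls.

TASK

The sealed colour-standard vials have been wiped and must go back into their six-well rack: the colourless blank and the near-black vial already stand in its two end wells. Fill the four wells between them so that the shade deepens step by step from the blank to the near-black vial, every vial standing upright on the floor of its well. Lower the vials into place, do not drop or topple them, leave the two end vials in their wells, and leave the note pad, the specimen cup and the roll of tape where they are.

Things in the scene. Friction and masses are not known exactly. Their poses are not given: they have to be found in the camera images.
- straw_vial: Loose sealed vial, pale straw yellow (the palest after the blank); white ribbed screw cap whose top insert has the same shade. Upright, 24 mm in diameter (cap too), 66 mm tall, 45 g, straight-sided above a 3 mm rounded heel. Stands on the worktop; origin at the centre of the underside, z up. A tap 0.22 m high and a centrifuge 0.26 m high stand near the way to the rack: carry it above them.
- yellow_vial: Loose sealed vial, strong golden yellow (second palest); white ribbed screw cap whose top insert has the same shade. Upright, 24 mm in diameter (cap too), 66 mm tall, 45 g, straight-sided above a 3 mm rounded heel. Stands on the worktop; origin at the centre of the underside, z up. A tap 0.22 m high and a centrifuge 0.26 m high stand near the way to the rack: carry it above them.
- orange_vial: Loose sealed vial, deep orange (second darkest of the four); white ribbed screw cap whose top insert has the same shade. Upright, 24 mm in diameter (cap too), 66 mm tall, 45 g, straight-sided above a 3 mm rounded heel. Stands on the worktop; origin at the centre of the underside, z up. A tap 0.22 m high and a centrifuge 0.26 m high stand near the way to the rack: carry it above them.
- brown_vial: Loose sealed vial, dark reddish brown (darkest of the four); white ribbed screw cap whose top insert has the same shade. Upright, 24 mm in diameter (cap too), 66 mm tall, 45 g, straight-sided above a 3 mm rounded heel. Stands on the worktop; origin at the centre of the underside, z up. A tap 0.22 m high and a centrifuge 0.26 m high stand near the way to the rack: carry it above them.
- blank_vial: Loose vial of the same make and size (24 mm x 66 mm), colourless, whitish (the blank, zero of the scale); already stands in one of the two end wells of the rack, which end changes. Stays there. Origin at the centre of the underside, z up.
- black_vial: Loose vial of the same make and size (24 mm x 66 mm), near-black (the deepest shade of the scale); already stands in one of the two end wells of the rack, which end changes. Stays there. Origin at the centre of the underside, z up.
- rack: Fixed grey plastic rack, 46 mm (x) by 258 mm (y), 22 mm high, six round wells in a row on its own y axis. Origin: centre of its underside, z up. Well centres at x = 0, y = -100, -60, -20, 20, 60, 100 mm; wells 33 mm wide, 16 mm deep, so a seated vial has its underside 6 mm above the worktop. Seated vials are 16 mm apart: there the fingers go in front and behind (along the rack's x).
- sticky_pad: Bystander: square pad of pale-blue sticky notes lying flat, 76 x 77 x 13 mm. Leave alone. Origin at the centre of the underside.
- specimen_cup: Bystander: empty clear specimen cup with a pale grey screw lid, 62 mm in diameter, 67 mm tall. Leave alone. Origin at the centre of the underside.
- label_tape: Bystander: roll of tan tape lying flat, 96 mm across, 25 mm high. Leave alone. Origin at the centre of the underside.

How it is judged (in metres and radians):
At the end, for the whole second after the job is handed in: Seen along the rack from the blank to the near-black vial, the wells hold blank, straw, golden yellow, deep orange, dark brown, near-black: each vial within 8 mm of its well's centre in both directions, its underside within 4 mm of the well floor, upright to 0.12 rad, released and at rest (x of straw_vial in the frame of rack between -0.008 and 0.008 m and z of straw_vial in the frame of rack between 0.002 and 0.01 m and angle between each of straw_vial, yellow_vial, orange_vial, brown_vial, blank_vial, black_vial's own z axis and vertical below 0.12 rad and linear speed of each of straw_vial, yellow_vial, orange_vial, brown_vial, blank_vial, black_vial below 0.03 m/s and x of yellow_vial in the frame of rack between -0.008 and 0.008 m and z of yellow_vial in the frame of rack between 0.002 and 0.01 m and x of orange_vial in the frame of rack between -0.008 and 0.008 m and z of orange_vial in the frame of rack between 0.002 and 0.01 m and x of brown_vial in the frame of rack between -0.008 and 0.008 m and z of brown_vial in the frame of rack between 0.002 and 0.01 m and x of blank_vial in the frame of rack between -0.008 and 0.008 m and z of blank_vial in the frame of rack between 0.002 and 0.01 m and x of black_vial in the frame of rack between -0.008 and 0.008 m and z of black_vial in the frame of rack between 0.002 and 0.01 m and ((y of blank_vial in the frame of rack between 0.092 and 0.108 m and y of straw_vial in the frame of rack between 0.052 and 0.068 m and y of yellow_vial in the frame of rack between 0.012 and 0.028 m and y of orange_vial in the frame of rack between -0.028 and -0.012 m and y of brown_vial in the frame of rack between -0.068 and -0.052 m and y of black_vial in the frame of rack between -0.108 and -0.092 m) or (y of blank_vial in the frame of rack between -0.108 and -0.092 m and y of straw_vial in the frame of rack between -0.068 and -0.052 m and y of yellow_vial in the frame of rack between -0.028 and -0.012 m and y of orange_vial in the frame of rack between 0.012 and 0.028 m and y of brown_vial in the frame of rack between 0.052 and 0.068 m and y of black_vial in the frame of rack between 0.092 and 0.108 m))); the robot touches nothing.
It fails at once if a vial is dropped or thrown (faster than 0.7 m/s with no finger on it: a fall of about 25 mm) ((linear speed of straw_vial above 0.7 m/s and contact force between the fingers and straw_vial below 0.01 N) or (linear speed of yellow_vial above 0.7 m/s and contact force between the fingers and yellow_vial below 0.01 N) or (linear speed of orange_vial above 0.7 m/s and contact force between the fingers and orange_vial below 0.01 N) or (linear speed of brown_vial above 0.7 m/s and contact force between the fingers and brown_vial below 0.01 N) or (linear speed of blank_vial above 0.7 m/s and contact force between the fingers and blank_vial below 0.01 N) or (linear speed of black_vial above 0.7 m/s and contact force between the fingers and black_vial below 0.01 N)).
It fails at once if a vial is toppled (leans more than 0.8 rad) (angle between any of straw_vial, yellow_vial, orange_vial, brown_vial, blank_vial, black_vial's own z axis and vertical above 0.8 rad).
It fails at once if an end vial is taken out of its well or shifted more than 15 mm (distance of any of blank_vial, black_vial from where it was at the start of the episode above 0.015 m).
It fails at once if the note pad, the specimen cup or the roll of tape is moved more than 30 mm (distance of any of sticky_pad, specimen_cup, label_tape from where it was at the start of the episode above 0.03 m).
It also fails if it takes over 120 s, if anything falls off the work surface, if the arm or the gripper's body presses on something with over 40 N, if the wrist force passes 120 N, or if a joint passes its speed limit or range.

## Working session

There is one attempt and no reset: what is moved stays moved. The work goes in short steps, Python scripts to look and compute and a shell command to move; the robot and the scene stay as the last step left them, time stands still between calls to the robot, and variables do not carry over. Pictures are saved under pics/ and viewed, at most 14 in all, crops included, and the job is handed in when it is done.

```bash
ls; mkdir -p pics; python3 - <<'E'
from bench import ctrl
import cv2,numpy as np
o=ctrl.get_obs();print(o['time_s'],o['ee_pos'],np.round(o['tool_rot'],3),o['grip_width'],ctrl.pinch_z)
for n in('scene','top','wrist'):
    f=ctrl.grab_frame(n);cv2.imwrite(f'pics/{n}0.png',f['color'][...,::-1]);np.savez(f'{n}0.npz',**f)
    print(n,np.round(f['K'],1).tolist(),np.round(f['R'],3).tolist(),np.round(f['t'],3))
E
```

```text
pics
0.0 [0.25220231 0.51605427 0.19931566] [[-0.898  0.439 -0.001]
 [ 0.439  0.898 -0.001]
 [ 0.    -0.002 -1.   ]] 0.08777465696004076 0.0187
scene [[452.0, 0.0, 252.9], [0.0, 452.0, 190.0], [0.0, 0.0, 1.0]] [[0.469, -0.883, 0.016], [-0.642, -0.353, -0.68], [0.607, 0.309, -0.733]] [-0.475  0.258  0.869]
top [[356.3, 0.0, 252.1], [0.0, 356.3, 184.7], [0.0, 0.0, 1.0]] [[-0.006, -1.0, 0.013], [-0.986, 0.004, -0.166], [0.166, -0.014, -0.986]] [-0.244  0.53   0.819]
wrist [[297.3, 0.0, 247.4], [0.0, 297.3, 188.1], [0.0, 0.0, 1.0]] [[0.439, 0.898, -0.001], [0.856, -0.418, 0.305], [0.273, -0.135, -0.953]] [-0.575 -0.042  0.391]
```

View pics/scene0.png

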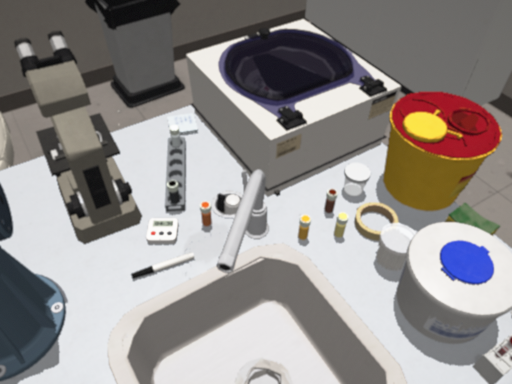

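View pics/top0.png

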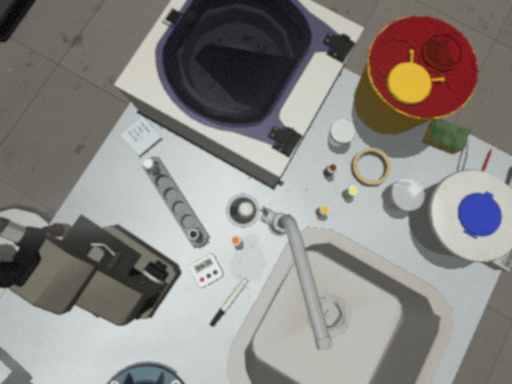

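The top view shows the rack running from the blank (150,163) to the black vial (193,233). The loose vials are orange (236,242), yellow (323,210), straw (352,190) and brown (331,169). The tap, centrifuge and cup stand near them.

```bash
cat > h.py <<'E'
import numpy as np,cv2
def load(n): return dict(np.load(n))
def ray(f,uv,z):
    R,t,K=f['R'],f['t'],f['K']; C=-R.T@t; d=R.T@np.linalg.inv(K)@np.array([*uv,1.]); return C+d*(z-C[2])/d[2]
def proj(f,X):
    p=f['K']@(f['R']@np.array(X)+f['t']); return p[:2]/p[2]
def projw(f,X):
    p=f['R']@np.array(X)+f['t']; th=np.arctan2(np.hypot(p[0],p[1]),p[2]); a=np.arctan2(p[1],p[0]); r=f['K'][0,0]*th
    return np.array([f['K'][0,2]+r*np.cos(a),f['K'][1,2]+r*np.sin(a)])
def rayw(f,uv,z):
    K,R,t=f['K'],f['R'],f['t']; v=(np.array(uv)-K[:2,2])/K[0,0]; r=np.hypot(*v); d=np.array([v[0]/r*np.sin(r),v[1]/r*np.sin(r),np.cos(r)])
    C=-R.T@t; d=R.T@d; return C+d*(z-C[2])/d[2]
E
python3 - <<'E'
from h import *
f=load('top0.npz');s=load('scene0.npz');im=f['color']
hsv=cv2.cvtColor(im,cv2.COLOR_RGB2HSV)
for n,(u,v) in dict(orange=(236,242),yellow=(323,210),straw=(352,190),brown=(331,169)).items():
    w=hsv[v-12:v+13,u-12:u+13]; m=(w[...,1]>90).astype('uint8')
    k,l,st,c=cv2.connectedComponentsWithStats(m)
    i=1+np.argmax(st[1:,4]); p=c[i]+[u-12,v-12]; X=ray(f,p,.066)
    print(n,p.round(1),st[i].tolist(),X.round(4),'scene px',proj(s,X).round(1))
for n,p,z in [('blank',(149,162),.072),('black',(193,234),.072)]:
    X=ray(f,p,z);print(n,X.round(4),proj(s,X).round(1))
for n,p,z in [('cenCornerTop',(277,160),.26),('cenbase',(278,185),0),('cenRightBack',(363,40),.26),('cenleft',(118,85),.26),('tapbase',(287,222),.0),('taptop',(285,222),.2),('taptip',(323,345),.2),('tape',(371,167),.025),('cup',(342,131),.067),('cup2',(407,195),.07),('pot',(243,209),.03)]:
    X=ray(f,p,z);print(n,X.round(3),proj(s,X).round(0))
a=cv2.resize(im[120:270,115:375],None,fx=3,fy=3,interpolation=cv2.INTER_CUBIC);cv2.imwrite('pics/topc.png',a[...,::-1])
b=cv2.resize(s['color'][95:255,145:405],None,fx=3,fy=3,interpolation=cv2.INTER_CUBIC);cv2.imwrite('pics/scc.png',b[...,::-1])
E
```

```text
orange [235.2 240.1] [8, 7, 7, 7, 40] [ 0.3955 -0.2071  0.066 ] scene px [204.9 204.5]
yellow [324.5 209.3] [10, 8, 8, 8, 43] [ 0.4657 -0.4169  0.066 ] scene px [305.  218.2]
straw [352.6 190.1] [10, 10, 6, 5, 27] [ 0.5111 -0.4855  0.066 ] scene px [342.4 215.7]
brown [332.4 167.1] [11, 8, 5, 5, 18] [ 0.567 -0.44   0.066] scene px [332.  191.7]
blank [ 0.5796 -0.0028  0.072 ] [175.4 127.1]
black [ 0.4098 -0.1105  0.072 ] [172.  183.2]
cenCornerTop [ 0.538 -0.29   0.26 ] [271. 110.]
cenbase [ 0.535 -0.314  0.   ] [275. 200.]
cenRightBack [ 0.779 -0.464  0.26 ] [389.  75.]
cenleft [0.685 0.009 0.26 ] [188.  41.]
tapbase [ 0.441 -0.335  0.   ] [265. 231.]
taptop [ 0.428 -0.309  0.2  ] [254. 167.]
taptip [ 0.2   -0.375  0.2  ] [224. 268.]
tape [ 0.576 -0.548  0.025] [375. 218.]
cup [ 0.657 -0.467  0.067] [356. 171.]
cup2 [ 0.498 -0.613  0.07 ] [399. 242.]
pot [ 0.471 -0.225  0.03 ] [229. 196.]
```

View pics/topc.png

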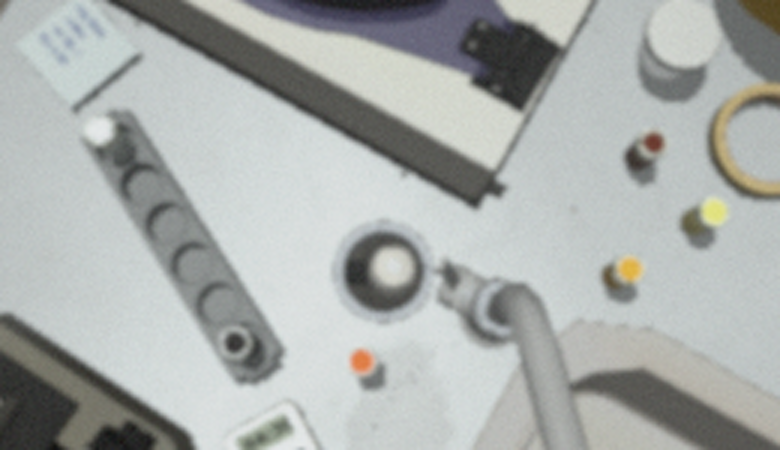

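View pics/scc.png

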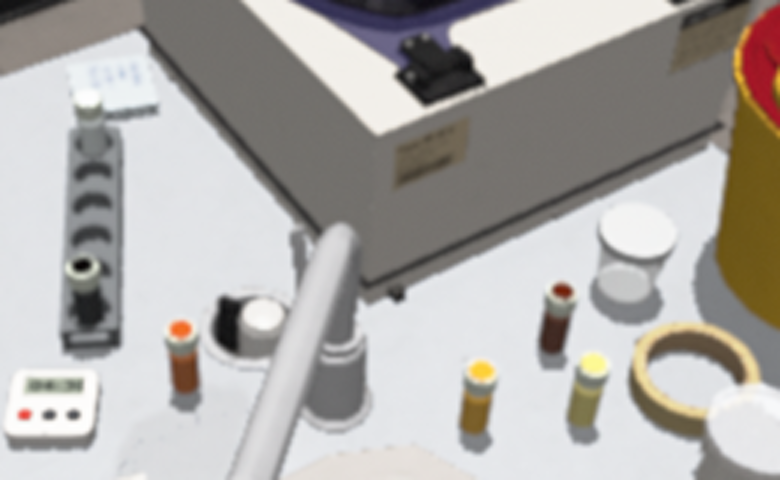

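Both views agree to about a pixel on every vial, and blank to black is 0.201 m against the true 0.200. I'll lift clear of everything and head towards the orange vial, while placing the microscope and centrifuge edges for clearance.

```bash
python3 -m pendant '[[6,0,0,-6,0],[6,0,0,-12,0],[6,0,0,-18,0],[6,0,0,-22,0],[6,0,0,-25,0]]'
python3 -m pendant '[[6,-3.5,-4.5,0,6],[6,-7,-9.2,0,12],[6,-10.6,-14,0,18],[6,-14.2,-18.7,0,24],[6,-17.8,-23.4,0,31]]'
python3 - <<'E'
from h import *
f=load('top0.npz');s=load('scene0.npz')
for z in (0,.05,.1,.15,.2): print(z,'top(180,270)',ray(f,(180,270),z)[:2].round(3),proj(s,ray(f,(180,270),z)).round(0),'scene(135,212)',ray(s,(135,212),z)[:2].round(3),'top(78,210)',ray(f,(78,210),z)[:2].round(3),proj(s,ray(f,(78,210),z)).round(0))
from bench import ctrl
o=ctrl.get_obs();R=o['tool_rot'];d=np.array([.3955,-.2071,.40])-o['ee_pos'];print(o['time_s'],o['ee_pos'],R[:2,1],'shift',(R.T@d*100).round(1))
E
```

```text
time_s: 0.78
ee_pos: [0.2526, 0.5167, 0.4524]
tool_rot: [[-0.898, 0.439, 0.001], [0.439, 0.898, 0.002], [-0.0, 0.002, -1.0]]
contact_force: [0.6, -0.4, -0.7]
grip_width: 0.06
gripper_force: 0.0
time_s: 1.4
ee_pos: [0.3094, 0.2265, 0.45]
tool_rot: [[-0.541, 0.841, 0.0], [0.841, 0.541, -0.0], [-0.0, 0.0, -1.0]]
contact_force: [0.9, -0.3, -0.2]
grip_width: 0.06
gripper_force: 0.0
0 top(180,270) [ 0.325 -0.07 ] [140. 222.] scene(135,212) [ 0.343 -0.041] top(78,210) [0.473 0.19 ] [ 96. 148.]
0.05 top(180,270) [ 0.328 -0.079] [140. 208.] scene(135,212) [ 0.314 -0.075] top(78,210) [0.468 0.166] [ 97. 137.]
0.1 top(180,270) [ 0.331 -0.088] [141. 194.] scene(135,212) [ 0.285 -0.109] top(78,210) [0.464 0.143] [ 99. 126.]
0.15 top(180,270) [ 0.335 -0.097] [141. 178.] scene(135,212) [ 0.255 -0.143] top(78,210) [0.459 0.119] [100. 114.]
0.2 top(180,270) [ 0.338 -0.106] [142. 161.] scene(135,212) [ 0.226 -0.177] top(78,210) [0.454 0.096] [102. 101.]
1.4 [0.30944498 0.22647726 0.45003773] [0.84086449 0.54124565] shift [-41.1 -16.2   5. ]
```

```bash
python3 -m pendant '[[6,-5.5,-2.2,0,0],[6,-11,-4.4,0,0],[6,-16.5,-6.6,0,0],[6,-22,-8.8,0,0],[6,-27.5,-11,0,0]]' >/dev/null
python3 -m pendant '[[6,-5,-2,4,0],[6,-9,-3.5,9,0],[6,-12,-4.6,13,0],[6,-13.6,-5.2,15,0],[6,-13.6,-5.2,15,0]]'
cat > go.py <<'E'
import sys
from h import *
from bench import ctrl
def shift(x,y,z,yaw=None):
    o=ctrl.get_obs();R=o['tool_rot'];d=np.array([x,y,z])-o['ee_pos'];cy=np.degrees(np.arctan2(R[1,1],R[0,1]))
    print(round(o['time_s'],2),'pos',o['ee_pos'].round(4),'yaw',cy.round(1),'w',round(o['grip_width'],4),'gf',round(float(np.max(o['gripper_force'])),1),'-> shift',(R.T@d*100).round(2),'spin',None if yaw is None else round(-((yaw-cy+180)%360-180),1))
def snap(n):
    f=ctrl.grab_frame('wrist');np.savez(n+'.npz',**f);cv2.imwrite('pics/'+n+'.png',f['color'][...,::-1]);return f
if __name__=='__main__': shift(*map(float,sys.argv[1:]))
E
python3 - <<'E'
from go import *
shift(.3955,-.2071,.027)
f=snap('w1')
for n,X in dict(orange=(.3955,-.2071,.066),black=(.4098,-.1105,.072),blank=(.577,-.001,.072)).items(): print(n,projw(f,X).round(1))
E
```

```text
time_s: 2.65
ee_pos: [0.3962, -0.2048, 0.2982]
tool_rot: [[-0.542, 0.84, -0.004], [0.84, 0.542, 0.003], [0.005, -0.001, -1.0]]
contact_force: [-0.2, 0.1, 0.2]
grip_width: 0.0601
gripper_force: 0.0
2.65 pos [ 0.3962 -0.2048  0.2982] yaw 32.8 w 0.0601 gf 0.0 -> shift [-0.28 -0.15 27.11] spin None
orange [246.  153.4]
black [292.8 102.5]
blank [418.4 110.6]
```

View pics/w1.png

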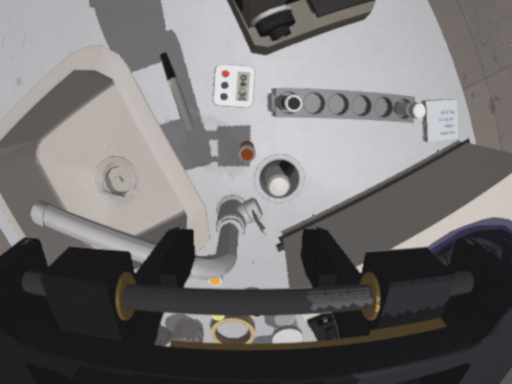

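The wrist view shows orange at (247,153) and black at (292,103), both within 1 px of prediction. The open wells are at about (314,103), (338,104), (362,106) and (384,107). Next I descend on orange and work out the rack's pose from this frame.

```bash
python3 -m pendant '[[6,-0.3,-0.1,6,0],[6,-0.3,-0.1,12,0],[6,-0.3,-0.1,18,0],[6,-0.3,-0.1,23,0],[6,-0.3,-0.1,25,0]]' >/dev/null
python3 -m pendant '[[6,0,0,1,0],[6,0,0,2,0],[6,0,0,2.1,0],[6,0,0,2.1,0],[6,0,0,2.1,0]]'
python3 go.py .3955 -.2071 .027
python3 - <<'E'
from h import *
f=load('w1.npz');im=f['color'];c=im[80:130,260:440]
hsv=cv2.cvtColor(im,cv2.COLOR_RGB2HSV);v=hsv[...,2]
print(v[104,262:425:2].tolist())
m=((v[80:130,260:440]<150)).astype('uint8')
k,l,st,cc=cv2.connectedComponentsWithStats(m)
for i in range(1,k):
    if st[i,4]>60: print(st[i].tolist(),(cc[i]+[260,80]).round(1))
a=cv2.resize(c,None,fx=4,fy=4,interpolation=cv2.INTER_CUBIC);cv2.imwrite('pics/w1c.png',a[...,::-1])
t=load('top0.npz')
for p in [(314,103),(338,104),(362,106),(384,107)]: print(rayw(f,p,.015).round(4))
E
```

```text
time_s: 3.95
ee_pos: [0.3985, -0.2083, 0.0299]
tool_rot: [[-0.544, 0.839, 0.001], [0.839, 0.544, -0.001], [-0.001, 0.0, -1.0]]
contact_force: [-0.4, 0.5, -0.7]
grip_width: 0.0598
gripper_force: 0.0
3.95 pos [ 0.3985 -0.2083  0.0299] yaw 32.9 w 0.0598 gf 0.0 -> shift [ 0.26 -0.18  0.29] spin None
[208, 208, 194, 120, 96, 128, 115, 81, 75, 76, 41, 100, 195, 105, 58, 58, 57, 58, 61, 163, 172, 139, 149, 150, 150, 149, 149, 149, 146, 101, 59, 90, 140, 138, 146, 148, 146, 145, 146, 145, 143, 101, 52, 91, 137, 136, 143, 142, 141, 140, 141, 138, 102, 53, 72, 128, 132, 136, 136, 136, 137, 135, 119, 59, 53, 102, 102, 80, 92, 93, 95, 94, 95, 115, 114, 94, 114, 176, 198, 218, 168, 96]
[7, 8, 150, 34, 3466] [346.  104.8]
[28, 17, 12, 13, 128] [293.4 103. ]
[162, 33, 5, 17, 62] [424.5 121.9]
[ 0.4459 -0.0877  0.015 ]
[ 0.4793 -0.0657  0.015 ]
[ 0.5149 -0.0434  0.015 ]
[ 0.5485 -0.0201  0.015 ]
```

View pics/w1c.png

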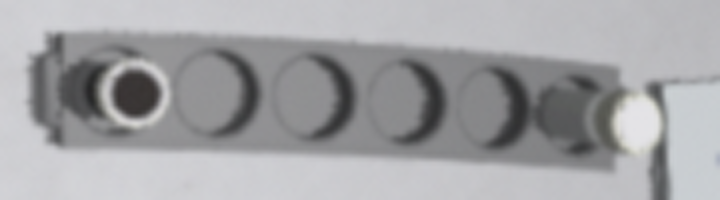

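```bash
python3 -m pendant '[[6,0.2,-0.2,0.2,0],[6,0.2,-0.2,0.2,0],[4,0.2,-0.2,0.2,0],[1.5,0.2,-0.2,0.2,0],[1.5,0.2,-0.2,0.2,0]]'
python3 -m pendant '[[1.5,0,0,0,0],[1.5,0,0,0,0],[1.5,0,0,-1,0],[1.5,0,0,-2,0],[1.5,0,0,-2,0]]'
python3 - <<'E'
from go import *
f=load('w1.npz')
W=np.array([rayw(f,p,.022) for p in [(314.5,103.3),(338.5,104.3),(362,105.3),(383.3,106.8)]]);print(W.round(4))
k=np.array([-60,-20,20,60])/1e3
c=W.mean(0);d=(k[:,None]*(W-c)).sum(0);a=np.degrees(np.arctan2(d[1],d[0]));u=d/np.linalg.norm(d);print('centre',c.round(4),'angle',a,'scale',np.linalg.norm(d)/(k@k));print((c+k[:,None]*u).round(4))
t=load('top0.npz');s=load('scene0.npz')
for x in (-.1,.1): print((c+x*u).round(4),proj(t,[*(c+x*u)[:2],.072]).round(1),proj(s,[*(c+x*u)[:2],.072]).round(1))
shift(.4428,-.0879,.3)
E
```

```text
time_s: 4.58
ee_pos: [0.3953, -0.2074, 0.0272]
tool_rot: [[-0.544, 0.839, 0.0], [0.839, 0.544, -0.0], [-0.0, -0.0, -1.0]]
contact_force: [-0.8, 0.2, 0.6]
grip_width: 0.032
gripper_force: 0.0
time_s: 5.2
ee_pos: [0.3959, -0.2079, 0.0483]
tool_rot: [[-0.544, 0.839, 0.002], [0.839, 0.544, -0.001], [-0.002, 0.0, -1.0]]
contact_force: [-0.4, 0.5, -0.1]
grip_width: 0.0153
gripper_force: 0.0
[[ 0.4454 -0.0884  0.022 ]
 [ 0.4783 -0.0667  0.022 ]
 [ 0.5119 -0.0439  0.022 ]
 [ 0.5444 -0.0224  0.022 ]]
centre [ 0.495  -0.0553  0.022 ] angle 33.737018937942 scale 0.9929717257808081
[[ 0.4451 -0.0887  0.022 ]
 [ 0.4784 -0.0665  0.022 ]
 [ 0.5116 -0.0442  0.022 ]
 [ 0.5449 -0.022   0.022 ]]
[ 0.4118 -0.1109  0.022 ] [193.2 233.1] [172.7 182.7]
[5.782e-01 2.000e-04 2.200e-02] [147.7 162.6] [174.2 127. ]
5.2 pos [ 0.3959 -0.2079  0.0483] yaw 32.9 w 0.0153 gf 0.0 -> shift [  7.47  10.47 -25.18] spin None
```

The fingers closed to 15 mm with no force, so they missed the 24 mm vial. I'll look before doing anything else.

```bash
python3 - <<'E'
from go import *
for n in ('wrist','scene'):
    f=ctrl.grab_frame(n);np.savez(n+'2.npz',**f)
    im=f['color']
    a=im[60:384,90:420] if n=='wrist' else cv2.resize(im[130:270,120:280],None,fx=2.3,fy=2.3)
    cv2.imwrite(f'pics/{n}2.png',a[...,::-1])
a=cv2.imread('pics/wrist2.png');b=cv2.imread('pics/scene2.png');H=max(a.shape[0],b.shape[0])
cv2.imwrite('pics/c2.png',np.hstack([cv2.copyMakeBorder(x,0,H-x.shape[0],0,4,0) for x in(a,b)]))
f=load('wrist2.npz');print(projw(f,(.3955,-.2071,.066))-[90,60],projw(f,ctrl.get_obs()['ee_pos'])-[90,60])
E
```

```text
[156.85389047 165.83193656] [156.39384015 154.32330615]
```

View pics/c2.png

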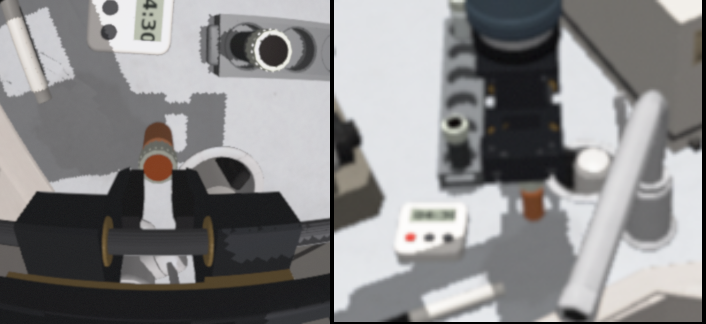

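```bash
python3 - <<'E'
from go import *
f=load('wrist2.npz');s=load('scene2.npz')
a=cv2.resize(f['color'][160:330,180:320],(490,595),interpolation=cv2.INTER_CUBIC)
b=cv2.resize(s['color'][150:250,170:220],(298,595),interpolation=cv2.INTER_CUBIC)
cv2.imwrite('pics/c3.png',np.hstack([a,b])[...,::-1])
o=ctrl.get_obs();p=o['ee_pos'];R=o['tool_rot']
for dx in(-.009,0,.009):
  for dy in(-.0076,.0076): print(dx,dy,((projw(f,p+R@[dx,dy,0])-[180,160])*3.5).round(0),((proj(s,p+R@[dx,dy,0])-[170,150])*5.95).round(0))
print(o['joint_pos'])
E
```

```text
-0.009 -0.0076 [194. 232.] [235. 371.]
-0.009 0.0076 [271. 232.] [235. 341.]
0 -0.0076 [193. 190.] [211. 373.]
0 0.0076 [272. 190.] [211. 342.]
0.009 -0.0076 [192. 147.] [187. 374.]
0.009 0.0076 [272. 147.] [187. 343.]
[-4.29824383e+01  5.95350660e+00  1.17040009e+02 -3.38882009e-03
  5.69832099e+01 -7.59223480e+01]
```

View pics/c3.png

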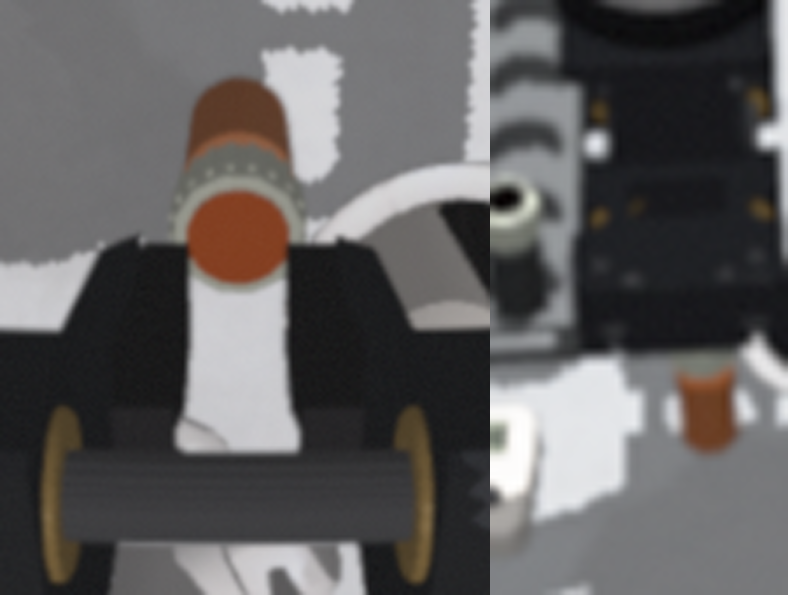

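The zoom explains the miss. The gap between the finger tips, seen at 15 mm and at 60 mm opening, puts the visible tips about 35 mm above the reported TCP, so they closed at the rim of the cap. The vial still stands, centred in the gap at crop pixel (238,235). I'll open, go down to a reported z of about 0.010 (safe under either reading), close without lifting and check.

```bash
python3 -m pendant '[[5.5,0,0,0,0],[5.5,0,0,0,0],[5.5,0,0,0,0],[5.5,0,0,1,0],[5.5,0,0,2,0]]'
python3 -m pendant '[[5.5,0,0,0.8,0],[5.5,0,0,1.7,0],[5.5,0,0,1.8,0],[5.5,0,0,1.8,0],[1.5,0,0,1.8,0]]'
python3 -m pendant '[[1.5,0,0,0,0],[1.5,0,0,0,0],[1.5,0,0,0,0],[1.5,0,0,0,0],[1.5,0,0,0,0]]'
python3 - <<'E'
from go import *
shift(.3955,-.2071,.01)
f=snap('w4');c=cv2.resize(f['color'][150:330,170:330],None,fx=3,fy=3,interpolation=cv2.INTER_CUBIC);cv2.imwrite('pics/w4c.png',c[...,::-1])
E
```

```text
time_s: 5.92
ee_pos: [0.3951, -0.2072, 0.0264]
tool_rot: [[-0.544, 0.839, -0.0], [0.839, 0.544, 0.0], [0.0, -0.0, -1.0]]
contact_force: [-0.2, 0.4, -0.2]
grip_width: 0.0548
gripper_force: 0.0
time_s: 6.55
ee_pos: [0.3955, -0.2076, 0.0095]
tool_rot: [[-0.544, 0.839, 0.0], [0.839, 0.544, -0.0], [-0.001, 0.0, -1.0]]
contact_force: [-0.3, -0.7, 0.2]
grip_width: 0.0469
gripper_force: 0.0
time_s: 7.18
ee_pos: [0.3954, -0.2074, 0.0093]
tool_rot: [[-0.544, 0.839, 0.0], [0.839, 0.544, -0.0], [-0.0, 0.0, -1.0]]
contact_force: [0.2, -0.1, 1.7]
grip_width: 0.0233
gripper_force: 30.0
7.17 pos [ 0.3954 -0.2074  0.0093] yaw 32.9 w 0.0233 gf 30.0 -> shift [ 0.02  0.03 -0.07] spin None
```

View pics/w4c.png

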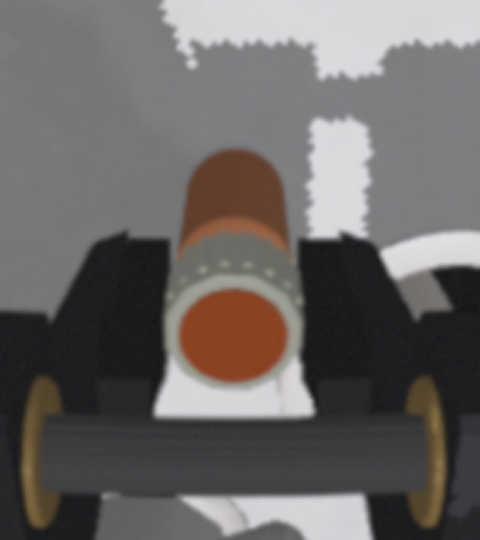

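Orange is now gripped at 23.3 mm and 30 N. The picture shows its cap between the pads at (235,335), with the tips at y≈240. I'll lift, shift over its well (0.4784, -0.0665) and turn to yaw -80, which clears the centrifuge and microscope.

```bash
python3 -m pendant '[[1.5,0,0,-3,0],[1.5,0,0,-8,0],[1.5,0,0,-14,0],[1.5,0,0,-20,0],[1.5,0,0,-25,0]]' >/dev/null
python3 -m pendant '[[1.5,1.4,2.9,-2,8],[1.5,2.8,5.8,-4,16],[1.5,4.2,8.7,-5,24],[1.5,5.6,11.6,-5,32],[1.5,7.3,14.6,-5,40]]' >/dev/null
python3 -m pendant '[[1.5,0,0,0,10],[1.5,0,0,0,20],[1.5,0,0,0,30],[1.5,0,0,0,40],[1.5,0,0,0,50]]'
python3 -m pendant '[[1.5,0,0,0,10],[1.5,0,0,0,20],[1.5,0,0,0,23],[1.5,0,0,0,23],[1.5,0,0,0,23]]'
python3 go.py .4784 -.0665 .1 -80
```

```text
time_s: 9.1
ee_pos: [0.4778, -0.0666, 0.3088]
tool_rot: [[0.842, 0.539, -0.001], [0.539, -0.842, 0.0], [-0.001, -0.001, -1.0]]
contact_force: [-0.4, 0.4, -0.5]
grip_width: 0.0229
gripper_force: 30.0
time_s: 9.72
ee_pos: [0.478, -0.0666, 0.309]
tool_rot: [[0.985, 0.174, -0.0], [0.174, -0.985, 0.0], [-0.0, -0.0, -1.0]]
contact_force: [0.9, -0.4, -0.3]
grip_width: 0.0234
gripper_force: 30.0
9.72 pos [ 0.478  -0.0666  0.309 ] yaw -80.0 w 0.0234 gf 30.0 -> shift [ 0.05 -0.   20.9 ] spin 0.0
```

```bash
python3 -m pendant '[[1.5,0.1,0,6,0],[1.5,0.1,0,12,0],[1.5,0.1,0,18,0],[1.5,0.1,0,23,0],[1.5,0.1,0,25,0]]'
python3 - <<'E'
from go import *
shift(.4784,-.0665,.015)
f=snap('w5');c=cv2.resize(f['color'][110:330,100:420],None,fx=2.4,fy=2.4,interpolation=cv2.INTER_CUBIC)
E=[(.4784,-.0665),(.4451,-.0887),(.5116,-.0442),(.4118,-.1109)]
for x,y in E: 
  for a in np.arange(0,360,20): cv2.circle(c,tuple(int(v) for v in (projw(f,[x+.0165*np.cos(np.radians(a)),y+.0165*np.sin(np.radians(a)),.022])-[100,110])*2.4),1,(0,255,0),-1)
cv2.imwrite('pics/w5c.png',c[...,::-1])
E
```

```text
time_s: 10.35
ee_pos: [0.4766, -0.0655, 0.0559]
tool_rot: [[0.985, 0.173, -0.005], [0.173, -0.985, 0.002], [-0.005, -0.003, -1.0]]
contact_force: [-0.8, 0.7, 0.4]
grip_width: 0.0235
gripper_force: 30.0
10.35 pos [ 0.4766 -0.0655  0.0559] yaw -80.0 w 0.0235 gf 30.0 -> shift [0.18 0.14 4.09] spin None
```

View pics/w5c.png

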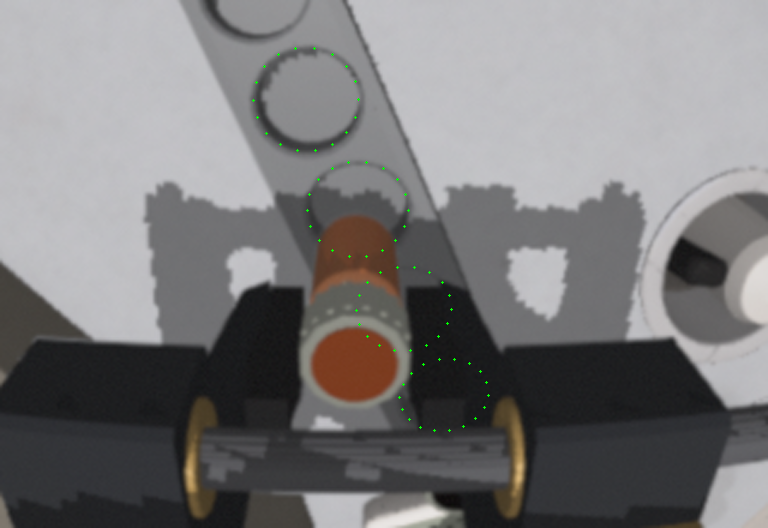

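The predicted well circles lie on the seen rims, and the orange vial hangs centred over its well at (357,220). I'll lower it gently, release and back off.

```bash
python3 -m pendant '[[1.5,0,0,1,0],[1.5,0,0,2,0],[1.5,0,0,3,0],[1.5,0,0,3.8,0],[1.5,0,0,4.2,0]]'
python3 -m pendant '[[1.5,0,0,0.1,0],[1.5,0,0,0.2,0],[1.5,0,0,0.2,0],[1.5,0,0,0.2,0],[1.5,0,0,0.2,0]]'
```

```text
time_s: 11.02
ee_pos: [0.4789, -0.0664, 0.0168]
tool_rot: [[0.985, 0.173, -0.0], [0.173, -0.985, 0.0], [-0.0, -0.0, -1.0]]
contact_force: [0.5, -0.5, -0.6]
grip_width: 0.0228
gripper_force: 30.0
time_s: 11.65
ee_pos: [0.4792, -0.0665, 0.0154]
tool_rot: [[0.985, 0.173, 0.0], [0.173, -0.985, -0.0], [0.0, 0.0, -1.0]]
contact_force: [-0.3, 0.2, 0.5]
grip_width: 0.0231
gripper_force: 30.0
```

```bash
python3 -m pendant '[[3,0,0,0,0],[4.5,0,0,0,0],[4.5,0,0,0,0],[4.5,0,0,0,0],[4.5,0,0,-1,0]]' >/dev/null
python3 -m pendant '[[4.5,0,0,-5,0],[4.5,0,0,-11,0],[4.5,0,0,-17,0],[4.5,0,0,-23,0],[4.5,0,0,-27,0]]'
python3 - <<'E'
from go import *
shift(.4657,-.4169,.3,-160)
f=snap('w6')
for n in('scene',):
    s=ctrl.grab_frame(n);np.savez('scene6.npz',**s)
c=cv2.resize(f['color'][110:330,100:420],None,fx=1.5,fy=1.5);d=cv2.resize(s['color'][100:260,130:400],None,fx=1.2,fy=1.2)
d=cv2.copyMakeBorder(d,0,c.shape[0]-d.shape[0],0,0,0);cv2.imwrite('pics/c6.png',np.hstack([c,d])[...,::-1])
E
```

```text
time_s: 12.9
ee_pos: [0.4796, -0.0666, 0.2994]
tool_rot: [[0.985, 0.173, 0.004], [0.173, -0.985, -0.002], [0.004, 0.002, -1.0]]
contact_force: [0.4, -0.1, -0.3]
grip_width: 0.045
gripper_force: 0.0
12.9 pos [ 0.4796 -0.0666  0.2994] yaw -80.1 w 0.045 gf 0.0 -> shift [-7.42 34.26 -0.  ] spin 79.9
```

View pics/c6.png

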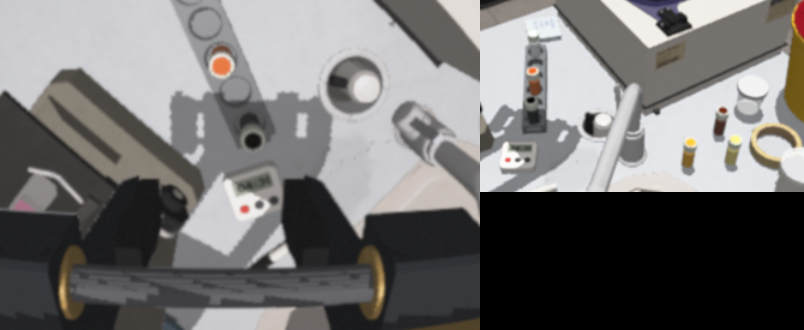

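The orange vial stands upright in its well, third from the blank, at (221,65). On to yellow at yaw -160, which keeps the gripper's narrow side and the camera away from the tap.

```bash
python3 -m pendant '[[5.5,-0.9,4.3,-3,10],[5.5,-1.8,8.6,-4,20],[5.5,-2.7,12.9,-4,30],[5.5,-3.7,17.2,-4,40],[5.5,-4.6,21.5,-4,50]]' >/dev/null
python3 go.py .4657 -.4169 .335 -160
```

```text
13.62 pos [ 0.4703 -0.2873  0.3346] yaw -130.4 w 0.0551 gf 0.0 -> shift [ 8.05 10.17 -0.05] spin 29.6
```

```bash
python3 -m pendant '[[5.5,2,2.5,0,10],[5.5,4,5,0,20],[5.5,6,7.6,0,30],[5.5,8.1,10.2,0,30],[5.5,8.1,10.2,0,30]]' >/dev/null
python3 - <<'E'
from go import *
shift(.4657,-.4169,.009,-160)
f=snap('w7');hsv=cv2.cvtColor(f['color'],cv2.COLOR_RGB2HSV)
for n,X in dict(yellow=(.4657,-.4169,.066),straw=(.5111,-.4855,.066),brown=(.567,-.44,.066)).items():
    p=projw(f,X);u,v=p.round().astype(int);b=hsv[v-14:v+15,u-14:u+15];m=(b[...,1]>100).astype('uint8');k,l,st,c=cv2.connectedComponentsWithStats(m)
    for i in range(1,k):
        if st[i,4]>15: q=c[i]+[u-14,v-14];print(n,p.round(1),q.round(1),st[i].tolist(),rayw(f,q,.066).round(4))
E
```

```text
14.25 pos [ 0.4662 -0.4178  0.3336] yaw -160.2 w 0.0553 gf 0.0 -> shift [-4.000e-02 -1.000e-02  3.246e+01] spin -0.2
yellow [247.7 147.7] [247.  147.3] [8, 8, 11, 11, 101] [ 0.4669 -0.4171  0.066 ]
brown [190.4 112.4] [189.8 112.3] [10, 10, 9, 10, 70] [ 0.5679 -0.4399  0.066 ]
```

```bash
python3 -m pendant '[[5.5,0,0.1,6,0],[5.5,0,0.1,12,0],[5.5,0,0.1,18,0],[5.5,0,0.1,23,0],[5.5,0,0.1,26,0]]'
python3 -m pendant '[[5.5,0,0,2,0],[5.5,0,0,4,0],[5.5,0,0,5.5,0],[5.5,0,0,6.4,0],[5.5,0,0,6.5,0]]'
python3 go.py .4665 -.417 .009 -160
```

```text
time_s: 14.92
ee_pos: [0.4654, -0.4136, 0.0722]
tool_rot: [[0.342, -0.94, -0.002], [-0.94, -0.342, 0.004], [-0.004, 0.001, -1.0]]
contact_force: [-0.2, 0.3, 0.0]
grip_width: 0.055
gripper_force: 0.0
time_s: 15.55
ee_pos: [0.4662, -0.4167, 0.0099]
tool_rot: [[0.341, -0.94, -0.0], [-0.94, -0.341, 0.0], [-0.0, 0.0, -1.0]]
contact_force: [-0.1, 0.3, 0.0]
grip_width: 0.0548
gripper_force: 0.0
15.55 pos [ 0.4662 -0.4167  0.0099] yaw -160.1 w 0.0548 gf 0.0 -> shift [ 0.04 -0.02  0.09] spin -0.1
```

```bash
python3 -m pendant '[[3,0,0,0.1,0],[1.5,0,0,0.1,0],[1.5,0,0,0.1,0],[1.5,0,0,0.1,0],[1.5,0,0,0.1,0]]'
python3 -m pendant '[[1.5,0,0,0,0],[1.5,0,0,0,0],[1.5,0,0,0,0],[1.5,0,0,-1,0],[1.5,0,0,-2,0]]'
```

```text
time_s: 16.18
ee_pos: [0.4665, -0.417, 0.0096]
tool_rot: [[0.341, -0.94, 0.0], [-0.94, -0.341, -0.001], [0.001, -0.0, -1.0]]
contact_force: [-0.3, -0.4, 2.5]
grip_width: 0.0235
gripper_force: 30.0
time_s: 16.8
ee_pos: [0.4661, -0.4164, 0.0294]
tool_rot: [[0.341, -0.94, -0.001], [-0.94, -0.341, 0.001], [-0.001, 0.0, -1.0]]
contact_force: [0.6, 0.0, 0.1]
grip_width: 0.0234
gripper_force: 30.0
```

```bash
python3 -m pendant '[[1.5,0,0,-5,0],[1.5,0,0,-11,0],[1.5,0,0,-17,0],[1.5,0,0,-23,0],[1.5,0,0,-28,0]]' >/dev/null
python3 -m pendant '[[1.5,-2,-1,-2,-6],[1.5,-6,-3,-3,-16],[1.5,-10.5,-5.3,-3,-26],[1.5,-15,-7.6,-3,-36],[1.5,-19.5,-9.9,-3,-46]]'
python3 go.py .5116 -.0442 .34 -80
```

```text
time_s: 18.05
ee_pos: [0.4926, -0.1979, 0.3398]
tool_rot: [[0.915, -0.403, 0.001], [-0.403, -0.915, -0.0], [0.001, -0.0, -1.0]]
contact_force: [0.6, 0.6, -1.2]
grip_width: 0.0235
gripper_force: 30.0
18.05 pos [ 0.4926 -0.1979  0.3398] yaw -113.7 w 0.0235 gf 30.0 -> shift [ -4.45 -14.83  -0.02] spin -33.7
```

```bash
python3 -m pendant '[[1.5,-1.2,-4,0,-9],[1.5,-2.4,-8,0,-18],[1.5,-3.5,-12,0,-27],[1.5,-4.4,-14.8,0,-33.7],[1.5,-4.4,-14.8,0,-33.7]]' >/dev/null
python3 go.py .5116 -.0442 .015 -80
```

```text
18.68 pos [ 0.5129 -0.0448  0.3398] yaw -80.2 w 0.0234 gf 30.0 -> shift [-0.14 -0.08 32.48] spin -0.2
```

```bash
python3 -m pendant '[[1.5,-0.1,0,6,0],[1.5,-0.1,0,12,0],[1.5,-0.1,0,18,0],[1.5,-0.1,0,24,0],[1.5,-0.1,0,27,0]]' >/dev/null
python3 -m pendant '[[1.5,0,0,0.5,0],[1.5,0,0,0.5,0],[1.5,0,0,0.5,0],[1.5,0,0,0.5,0],[1.5,0,0,0.5,0]]' >/dev/null
python3 go.py .5116 -.0442 .015 -80
```

```text
19.93 pos [ 0.5126 -0.0469  0.065 ] yaw -80.4 w 0.023 gf 30.0 -> shift [-0.06 -0.29  5.  ] spin -0.4
```

```bash
python3 -m pendant '[[1.5,-0.1,-0.15,0.5,0],[1.5,-0.1,-0.15,1,0],[1.5,-0.1,-0.15,1.5,0],[1.5,-0.1,-0.15,2,0],[1.5,-0.1,-0.15,2,0]]' >/dev/null
python3 - <<'E'
from go import *
shift(.5116,-.0442,.015,-80)
f=snap('w8')
print(projw(f,ctrl.get_obs()['ee_pos']))
im=f['color'];hsv=cv2.cvtColor(im,cv2.COLOR_RGB2HSV)
# held yellow cap insert vs camera: locate, and neighbours (orange at its well)
m=((hsv[...,1]>110)&(hsv[...,2]>80)).astype('uint8');k,l,st,c=cv2.connectedComponentsWithStats(m)
for i in range(1,k):
    if st[i,4]>60:
        q=c[i];print(st[i].tolist(),q.round(1),hsv[int(q[1]),int(q[0])].tolist(),'z.102',rayw(f,q,.102).round(4),'z.072',rayw(f,q,.072).round(4))
E
```

```text
20.55 pos [ 0.5103 -0.0453  0.0436] yaw -80.4 w 0.023 gf 30.0 -> shift [ 0.15 -0.09  2.86] spin -0.4
[247.51389613 216.83388806]
[230, 199, 38, 35, 827] [247.8 214.7] [18, 144, 113] z.102 [ 0.5364 -0.0412  0.102 ] z.072 [ 0.5239 -0.0433  0.072 ]
[230, 245, 36, 31, 867] [247.4 259.9] [17, 177, 141] z.102 [ 0.5123 -0.0451  0.102 ] z.072 [ 0.4941 -0.0481  0.072 ]
[259, 273, 15, 16, 174] [266.2 282. ] [9, 193, 119] z.102 [ 0.5004 -0.057   0.102 ] z.072 [ 0.4794 -0.0628  0.072 ]
[308, 279, 11, 46, 227] [314.3 300.3] [19, 128, 126] z.102 [ 0.4915 -0.0859  0.102 ] z.072 [ 0.4683 -0.0986  0.072 ]
[177, 285, 7, 40, 169] [180.  306.3] [19, 114, 195] z.102 [ 0.4745 -0.0134  0.102 ] z.072 [ 0.4473 -0.0089  0.072 ]
```

```bash
python3 -m pendant '[[1.5,0,-0.1,0.7,0],[1.5,0,-0.1,1.4,0],[1.5,0,-0.1,2.1,0],[1.5,0,-0.1,2.6,0],[1.5,0,-0.1,2.8,0]]'
python3 -m pendant '[[1.5,0,0,0.1,0],[1.5,0,0,0.1,0],[1.5,0,0,0.1,0],[1.5,0,0,0.1,0],[1.5,0,0,0.1,0]]'
```

```text
time_s: 21.22
ee_pos: [0.5103, -0.0444, 0.0157]
tool_rot: [[0.986, 0.167, -0.001], [0.167, -0.986, 0.0], [-0.001, -0.0, -1.0]]
contact_force: [-0.0, 0.1, -0.0]
grip_width: 0.0233
gripper_force: 30.0
time_s: 21.85
ee_pos: [0.5109, -0.0445, 0.0156]
tool_rot: [[0.986, 0.167, 0.0], [0.167, -0.986, -0.0], [0.0, 0.0, -1.0]]
contact_force: [-2.1, 1.1, 5.4]
grip_width: 0.0231
gripper_force: 30.0
```

```bash
python3 -m pendant '[[3,0,0,0,0],[4.5,0,0,0,0],[4.5,0,0,0,0],[4.5,0,0,0,0],[4.5,0,0,-1,0]]' >/dev/null
python3 -m pendant '[[4.5,0,0,-6,0],[4.5,0,0,-12,0],[4.5,0,0,-18,0],[4.5,0,0,-24,0],[4.5,0,0,-30,0]]'
python3 - <<'E'
from go import *
shift(.5111,-.4855,.33,-36)
f=snap('w9');hsv=cv2.cvtColor(f['color'],cv2.COLOR_RGB2HSV)
for n,X in dict(yellow=(.5116,-.0442,.072),orange=(.4784,-.0665,.072)).items():
    p=projw(f,X);u,v=p.round().astype(int);b=hsv[v-12:v+13,u-12:u+13];m=(b[...,1]>110).astype('uint8');k,l,st,c=cv2.connectedComponentsWithStats(m)
    for i in range(1,k):
        if st[i,4]>15: q=c[i]+[u-12,v-12];print(n,p.round(1),q.round(1),st[i].tolist(),rayw(f,q,.072).round(4))
E
```

```text
time_s: 23.1
ee_pos: [0.5102, -0.0443, 0.3282]
tool_rot: [[0.986, 0.168, 0.001], [0.168, -0.986, -0.0], [0.001, 0.001, -1.0]]
contact_force: [1.4, -0.0, 0.2]
grip_width: 0.0449
gripper_force: 0.0
23.1 pos [ 0.5102 -0.0443  0.3282] yaw -80.4 w 0.0449 gf 0.0 -> shift [-7.3  43.51 -0.16] spin -44.4
yellow [247.5 148.3] [247.5 148.6] [8, 8, 10, 11, 90] [ 0.5112 -0.0443  0.072 ]
yellow [247.5 148.3] [256.4 159.1] [18, 22, 7, 3, 18] [ 0.4975 -0.0604  0.072 ]
orange [258.2 171.8] [258.6 171.6] [8, 7, 11, 11, 90] [ 0.4789 -0.067   0.072 ]
```

Yellow and orange both sit within 1 mm of their well centres. Next is straw.

```bash
python3 -m pendant '[[5.5,-0.9,5.5,0,-6],[5.5,-1.8,11,0,-12],[5.5,-2.8,16.5,0,-18],[5.5,-3.7,22,0,-24],[5.5,-4.6,27.5,0,-30]]' >/dev/null
python3 go.py .5111 -.4855 .33 -36
```

```text
23.77 pos [ 0.511  -0.325   0.3258] yaw -50.2 w 0.0551 gf 0.0 -> shift [-10.28  12.33  -0.42] spin -14.2
```

```bash
python3 -m pendant '[[5.5,-3.4,4.1,0,-5],[5.5,-6.8,8.2,0,-10],[5.5,-10.3,12.3,0,-14],[5.5,-10.3,12.3,0,-14],[5.5,-10.3,12.3,0,-14]]' >/dev/null
python3 - <<'E'
from go import *
shift(.5111,-.4855,.009,-36)
f=snap('w10');hsv=cv2.cvtColor(f['color'],cv2.COLOR_RGB2HSV)
for n,X in dict(straw=(.5111,-.4855,.066),brown=(.567,-.44,.066)).items():
    p=projw(f,X);u,v=p.round().astype(int);b=hsv[v-14:v+15,u-14:u+15];m=(b[...,1]>70).astype('uint8');k,l,st,c=cv2.connectedComponentsWithStats(m)
    for i in range(1,k):
        if st[i,4]>15: q=c[i]+[u-14,v-14];print(n,p.round(1),q.round(1),st[i].tolist(),rayw(f,q,.066).round(4))
E
```

```text
24.4 pos [ 0.5104 -0.4832  0.3251] yaw -36.4 w 0.0554 gf 0.0 -> shift [-0.16  0.21 31.61] spin -0.4
straw [248.6 149.7] [249.3 149.6] [9, 9, 11, 11, 89] [ 0.512  -0.4861  0.066 ]
brown [260.8 103.6] [261.5 103.4] [10, 9, 10, 10, 87] [ 0.5679 -0.4404  0.066 ]
```

```bash
python3 -m pendant '[[5.5,-0.15,0.25,6,0],[5.5,-0.15,0.25,12,0],[5.5,-0.15,0.25,18,0],[5.5,-0.15,0.25,22,0],[5.5,-0.15,0.25,25,0]]' >/dev/null
python3 -m pendant '[[5.5,0,0,2,0],[5.5,0,0,4,0],[5.5,0,0,5.5,0],[5.5,0,0,6.4,0],[5.5,0,0,6.4,0]]'
python3 go.py .5116 -.4858 .009 -36
```

```text
time_s: 25.7
ee_pos: [0.5114, -0.4862, 0.0107]
tool_rot: [[0.593, 0.805, -0.0], [0.805, -0.593, 0.001], [0.0, -0.001, -1.0]]
contact_force: [-0.6, -0.2, -0.2]
grip_width: 0.0547
gripper_force: 0.0
25.7 pos [ 0.5114 -0.4862  0.0107] yaw -36.4 w 0.0547 gf 0.0 -> shift [ 0.04 -0.01  0.17] spin -0.4
```

```bash
python3 -m pendant '[[3,0,0,0.1,0],[1.5,0,0,0.1,0],[1.5,0,0,0.1,0],[1.5,0,0,0.1,0],[1.5,0,0,0.1,0]]'
python3 -m pendant '[[1.5,0,0,0,0],[1.5,0,0,0,0],[1.5,0,0,0,0],[1.5,0,0,-1,0],[1.5,0,0,-2,0]]' | egrep 'ee_pos|grip'
```

```text
time_s: 26.32
ee_pos: [0.5118, -0.4866, 0.0106]
tool_rot: [[0.593, 0.805, 0.0], [0.805, -0.593, -0.001], [-0.0, 0.001, -1.0]]
contact_force: [0.2, -0.3, 2.3]
grip_width: 0.0233
gripper_force: 30.0
ee_pos: [0.5114, -0.4861, 0.0304]
grip_width: 0.0228
gripper_force: 30.0
```

```bash
python3 -m pendant '[[1.5,0,0,-5,0],[1.5,0,0,-11,0],[1.5,0,0,-17,0],[1.5,0,0,-24,0],[1.5,0,0,-31,0]]' >/dev/null
python3 -m pendant '[[1.5,2,-1.2,-1,4],[1.5,6,-3.8,-1,10],[1.5,10.5,-6.6,-1,16],[1.5,15,-9.4,-1,22],[1.5,19.5,-12.3,-1,28]]' | egrep 'ee_pos|grip'
python3 go.py .5449 -.022 .34 -80
```

```text
ee_pos: [0.5279, -0.2546, 0.3358]
grip_width: 0.0234
gripper_force: 30.0
28.2 pos [ 0.5279 -0.2546  0.3358] yaw -64.6 w 0.0234 gf 30.0 -> shift [ 11.52 -20.28  -0.42] spin 15.4
```

```bash
python3 -m pendant '[[1.5,2.7,-4.8,-0.4,5],[1.5,5.4,-9.6,-0.4,10],[1.5,8.1,-14.4,-0.4,15],[1.5,10.6,-18.6,-0.4,15.4],[1.5,11.5,-20.3,-0.4,15.4]]' >/dev/null
python3 -m pendant '[[1.5,0,0,3,0],[1.5,0,0,8,0],[1.5,0,0,13,0],[1.5,0,0,17,0],[1.5,0,0,20,0]]' | egrep 'ee_pos|force'
python3 go.py .5449 -.022 .016 -80
```

```text
ee_pos: [0.5431, -0.0244, 0.1374]
contact_force: [-0.2, 0.6, -0.5]
gripper_force: 30.0
29.45 pos [ 0.5431 -0.0244  0.1374] yaw -79.8 w 0.0233 gf 30.0 -> shift [ 0.24 -0.2  12.14] spin 0.2
```

```bash
python3 -m pendant '[[1.5,0.1,-0.15,3,0],[1.5,0.1,-0.15,6,0],[1.5,0.1,-0.15,8,0],[1.5,0.1,-0.15,9,0],[1.5,0.1,-0.15,9,0]]' | egrep 'ee_pos|force'
python3 - <<'E'
from go import *
shift(.5449,-.022,.016,-80)
f=snap('w11');z=ctrl.get_obs()['ee_pos'][2]-.010+.066
hsv=cv2.cvtColor(f['color'],cv2.COLOR_RGB2HSV)
m=((hsv[...,1]>70)&(hsv[...,2]>80)).astype('uint8')[240:330,200:300];k,l,st,c=cv2.connectedComponentsWithStats(m)
for i in range(1,k):
    if st[i,4]>60: q=c[i]+[200,240];print(st[i].tolist(),q.round(1),hsv[int(q[1]),int(q[0])].tolist(),rayw(f,q,z).round(4),rayw(f,q,.072).round(4))
E
```

```text
ee_pos: [0.5444, -0.0224, 0.049]
contact_force: [-0.1, -0.2, -1.0]
gripper_force: 30.0
30.07 pos [ 0.5444 -0.0224  0.049 ] yaw -79.8 w 0.023 gf 30.0 -> shift [ 0.05 -0.03  3.3 ] spin 0.2
[30, 4, 36, 31, 889] [247.4 259. ] [23, 118, 145] [ 0.5459 -0.0223  0.1057] [ 0.5256 -0.0259  0.072 ]
[58, 31, 17, 19, 229] [265.5 281. ] [18, 177, 138] [ 0.5341 -0.034   0.1057] [ 0.5107 -0.0407  0.072 ]
[80, 75, 14, 14, 155] [286.3 321.3] [9, 193, 116] [ 0.5069 -0.0522  0.1057] [ 0.4764 -0.0637  0.072 ]
```

```bash
python3 -m pendant '[[1.5,0,0,0.8,0],[1.5,0,0,1.6,0],[1.5,0,0,2.4,0],[1.5,0,0,3,0],[1.5,0,0,3.3,0]]' | egrep 'ee_pos|force'
python3 -m pendant '[[1.5,0,0,0.1,0],[1.5,0,0,0.1,0],[1.5,0,0,0.1,0],[1.5,0,0,0.1,0],[1.5,0,0,0.1,0]]' | egrep 'ee_pos|force'
```

```text
ee_pos: [0.5451, -0.0219, 0.0165]
contact_force: [-2.1, 2.5, 17.1]
gripper_force: 30.1
ee_pos: [0.5455, -0.0219, 0.0166]
contact_force: [-2.8, 0.9, 10.0]
gripper_force: 30.0
```

```bash
python3 -m pendant '[[3,0,0,0,0],[4.5,0,0,0,0],[4.5,0,0,0,0],[4.5,0,0,0,0],[4.5,0,0,-1,0]]' >/dev/null
python3 -m pendant '[[4.5,0,0,-6,0],[4.5,0,0,-12,0],[4.5,0,0,-18,0],[4.5,0,0,-24,0],[4.5,0,0,-30,0]]' | egrep 'ee_pos|grip'
cat > chk.py <<'E'
from go import *
def chk(f,T,z,s=90):
    hsv=cv2.cvtColor(f['color'],cv2.COLOR_RGB2HSV)
    for n,(x,y) in T.items():
        p=projw(f,(x,y,z));u,v=p.round().astype(int);b=hsv[v-9:v+10,u-9:u+10];m=(b[...,1]>s).astype('uint8');k,l,st,c=cv2.connectedComponentsWithStats(m)
        i=1+np.argmax(st[1:,4]);q=c[i]+[u-9,v-9];print(n,p.round(1),q.round(1),st[i].tolist(),rayw(f,q,z).round(4))
W=dict(straw=(.5449,-.022),yellow=(.5116,-.0442),orange=(.4784,-.0665),brown=(.4451,-.0887))
E
python3 - <<'E'
from chk import *
shift(.5675,-.4402,.33,-36)
f=snap('w12');W.pop('brown');chk(f,W,.072,80)
E
```

```text
ee_pos: [0.5443, -0.0219, 0.3281]
grip_width: 0.0449
gripper_force: 0.0
32.62 pos [ 0.5443 -0.0219  0.3281] yaw -79.8 w 0.0449 gf 0.0 -> shift [-5.15 41.58 -0.17] spin -43.8
straw [247.5 148.9] [247.5 151.5] [7, 11, 4, 2, 6] [ 0.5409 -0.0227  0.072 ]
yellow [257.9 172.5] [257.9 173.3] [4, 5, 11, 12, 105] [ 0.5103 -0.0444  0.072 ]
orange [267.8 195.1] [268.2 194.6] [4, 4, 12, 11, 96] [ 0.4792 -0.067   0.072 ]
```

```bash
python3 - <<'E'
from chk import *
f=load('w12.npz');chk(f,dict(straw=W['straw']),.072,45)
E
python3 -m pendant '[[5.5,-0.6,5.5,0,-6],[5.5,-1.3,11,0,-12],[5.5,-1.9,16.5,0,-18],[5.5,-2.6,22,0,-24],[5.5,-3.3,27.5,0,-30]]' >/dev/null
python3 go.py .5675 -.4402 .33 -36
```

```text
straw [247.5 148.9] [247.3 149. ] [3, 4, 12, 11, 101] [ 0.5446 -0.0217  0.072 ]
33.3 pos [ 0.5609 -0.3002  0.3258] yaw -49.6 w 0.0548 gf 0.0 -> shift [-8.58 11.08 -0.42] spin -13.6
```

```bash
python3 -m pendant '[[5.5,-2.9,3.7,0,-5],[5.5,-5.7,7.4,0,-10],[5.5,-8.6,11.1,0,-13.6],[5.5,-8.6,11.1,0,-13.6],[5.5,-8.6,11.1,0,-13.6]]' >/dev/null
python3 - <<'E'
from chk import *
shift(.5675,-.4402,.009,-36)
chk(snap('w13'),dict(brown=(.5675,-.4402)),.066,70)
E
```

```text
33.92 pos [ 0.5671 -0.4383  0.3252] yaw -36.2 w 0.0553 gf 0.0 -> shift [-0.15  0.16 31.62] spin -0.2
brown [248.3 149.6] [248.6 149.5] [5, 4, 11, 10, 89] [ 0.568  -0.4403  0.066 ]
```

```bash
python3 -m pendant '[[5.5,-0.1,0.2,6,0],[5.5,-0.1,0.2,12,0],[5.5,-0.1,0.2,18,0],[5.5,-0.1,0.2,22,0],[5.5,-0.1,0.2,25,0]]' | egrep 'ee_pos|contact'
python3 -m pendant '[[5.5,0,0,2,0],[5.5,0,0,4,0],[5.5,0,0,5.5,0],[5.5,0,0,6.5,0],[5.5,0,0,6.5,0]]' | egrep 'ee_pos|contact'
python3 go.py .5678 -.4402 .009 -36
```

```text
ee_pos: [0.5683, -0.4383, 0.0737]
contact_force: [0.1, -0.2, -0.2]
ee_pos: [0.5679, -0.4405, 0.0095]
contact_force: [-0.3, -0.3, -0.2]
35.23 pos [ 0.5679 -0.4405  0.0095] yaw -36.2 w 0.0552 gf 0.0 -> shift [ 0.02 -0.03  0.05] spin -0.2
```

```bash
python3 -m pendant '[[3,0,0,0,0],[1.5,0,0,0,0],[1.5,0,0,0,0],[1.5,0,0,0,0],[1.5,0,0,0,0]]' | egrep 'ee_pos|force'
python3 -m pendant '[[1.5,0,0,0,0],[1.5,0,0,0,0],[1.5,0,0,0,0],[1.5,0,0,-1,0],[1.5,0,0,-2,0]]' | egrep 'ee_pos|grip'
```

```text
ee_pos: [0.5684, -0.441, 0.0106]
contact_force: [-0.7, -0.1, 2.1]
gripper_force: 30.0
ee_pos: [0.568, -0.4405, 0.0303]
grip_width: 0.0232
gripper_force: 30.0
```

```bash
python3 -m pendant '[[1.5,0,0,-5,0],[1.5,0,0,-11,0],[1.5,0,0,-17,0],[1.5,0,0,-24,0],[1.5,0,0,-31,0]]' >/dev/null
python3 -m pendant '[[1.5,1.5,-2,-1,6],[1.5,4,-5.6,-1,14],[1.5,6.6,-9.5,-1,22],[1.5,9.4,-13.6,-1,30],[1.5,12.4,-17.9,-1,38]]' | egrep 'ee_pos|grip'
python3 go.py .4451 -.0887 .34 -80
```

```text
ee_pos: [0.496, -0.2336, 0.3357]
grip_width: 0.0233
gripper_force: 30.0
37.73 pos [ 0.496  -0.2336  0.3357] yaw -74.4 w 0.0233 gf 30.0 -> shift [ -1.02 -15.32  -0.44] spin 5.6
```

```bash
python3 -m pendant '[[1.5,-0.3,-4.5,-0.4,2],[1.5,-0.6,-9,-0.4,4],[1.5,-0.9,-13,-0.4,5.6],[1.5,-1,-15.3,-0.4,5.6],[1.5,-1,-15.3,-0.4,5.6]]' >/dev/null
python3 -m pendant '[[1.5,0,0,4,0],[1.5,0,0,9,0],[1.5,0,0,14,0],[1.5,0,0,18,0],[1.5,0,0,20,0]]' | egrep 'ee_pos|force'
python3 go.py .4451 -.0887 .016 -80
```

```text
ee_pos: [0.4444, -0.0912, 0.1365]
contact_force: [0.4, 0.5, 0.3]
gripper_force: 30.0
38.98 pos [ 0.4444 -0.0912  0.1365] yaw -79.8 w 0.023 gf 30.0 -> shift [ 0.15 -0.21 12.05] spin 0.2
```

```bash
python3 - <<'E'
from go import *
f=snap('w14');t=ctrl.grab_frame('top')['color'];s=ctrl.grab_frame('scene')['color']
a=cv2.resize(f['color'][120:384],(400,206));b=cv2.resize(t[140:330,60:290],(460,380));c=cv2.resize(s[90:260,60:260],(400,340))
A=np.vstack([a,c]);b=cv2.copyMakeBorder(b,0,A.shape[0]-b.shape[0],0,0,0)[:,:400]
cv2.imwrite('pics/c14.png',np.hstack([A,b])[...,::-1])
E
```

```text
(no output)
```

View pics/c14.png

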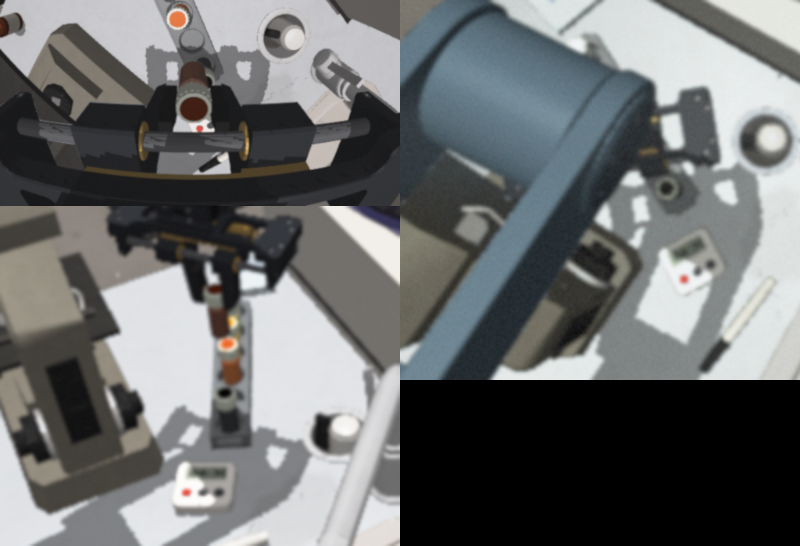

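The views show the brown vial hanging over its well (scene crop (217,320)) and the gripper clear of the microscope. I'll turn 10° further for margin and lower in checked steps.

```bash
python3 -m pendant '[[1.5,0.1,-0.15,0,10],[1.5,0.1,-0.15,2,10],[1.5,0.1,-0.15,4,10],[1.5,0.1,-0.15,5.5,10],[1.5,0.1,-0.15,6,10]]' | egrep 'ee_pos|force'
python3 go.py .4451 -.0887 .016 -90
```

```text
ee_pos: [0.4464, -0.0893, 0.0791]
contact_force: [-0.1, 0.1, 0.4]
gripper_force: 30.0
39.75 pos [ 0.4464 -0.0893  0.0791] yaw -89.8 w 0.0232 gf 30.0 -> shift [-0.12 -0.06  6.31] spin 0.2
```

```bash
python3 -m pendant '[[1.5,-0.05,0,1,0],[1.5,-0.05,0,2,0],[1.5,-0.05,0,3,0],[1.5,-0.05,0,3,0],[1.5,-0.05,0,3,0]]' | egrep 'ee_pos|force'
python3 - <<'E'
from go import *
shift(.4451,-.0887,.016,-90)
f=snap('w15');z=ctrl.get_obs()['ee_pos'][2]-.010+.066
hsv=cv2.cvtColor(f['color'],cv2.COLOR_RGB2HSV)
m=((hsv[...,1]>120)&(hsv[...,2]>50)).astype('uint8')[240:290,215:280];k,l,st,c=cv2.connectedComponentsWithStats(m)
for i in range(1,k):
    if st[i,4]>60: q=c[i]+[215,240];print(st[i].tolist(),q.round(1),hsv[int(q[1]),int(q[0])].tolist(),rayw(f,q,z).round(4))
E
```

```text
ee_pos: [0.4458, -0.089, 0.0493]
contact_force: [-0.6, -0.6, 0.1]
gripper_force: 30.0
40.38 pos [ 0.4458 -0.089   0.0493] yaw -89.8 w 0.0233 gf 30.0 -> shift [-0.07 -0.03  3.33] spin 0.2
[16, 5, 34, 29, 766] [247.6 259.2] [7, 178, 63] [ 0.4468 -0.0891  0.1055]
```

```bash
python3 -m pendant '[[1.5,-0.1,0,0.8,0],[1.5,-0.1,0,1.6,0],[1.5,-0.1,0,2.4,0],[1.5,-0.1,0,3,0],[1.5,-0.1,0,3.2,0]]' | egrep 'ee_pos|force'
python3 -m pendant '[[1.5,0,0,0.1,0],[1.5,0,0,0.15,0],[1.5,0,0,0.15,0],[1.5,0,0,0.15,0],[1.5,0,0,0.15,0]]' | egrep 'ee_pos|force'
```

```text
ee_pos: [0.4443, -0.0888, 0.0166]
contact_force: [-1.2, 1.0, 3.1]
gripper_force: 30.0
ee_pos: [0.4452, -0.0889, 0.0166]
contact_force: [-1.4, 2.1, 7.7]
gripper_force: 30.1
```

Contact on the well floor. I'll release, lift and check all of them.

```bash
python3 -m pendant '[[3,0,0,0,0],[4,0,0,0,0],[4,0,0,0,0],[4,0,0,0,0],[4,0,0,-1,0]]' | egrep 'force'
python3 -m pendant '[[4,0,0,-6,0],[4,0,0,-12,0],[4,0,0,-18,0],[4,0,0,-24,0],[4,0,0,-28,0]]' | egrep 'ee_pos|force|grip'
python3 -m pendant '[[4,-4,0,0,0],[4,-8,0,0,0],[4,-10,0,0,0],[4,-10,0,0,0],[4,-10,0,0,0]]' | egrep 'ee_pos'
python3 - <<'E'
from chk import *
f=snap('w16');chk(f,W,.072,60)
s=ctrl.grab_frame('scene')['color'];a=cv2.resize(f['color'],(400,300));b=cv2.resize(s[90:260,60:400],(400,200))
c=cv2.resize(f['color'][90:250,180:340],(400,400),interpolation=cv2.INTER_CUBIC)
cv2.imwrite('pics/c16.png',np.hstack([np.vstack([a,b]),cv2.copyMakeBorder(c,0,100,0,0,0)])[...,::-1])
for n,X in dict(blank=(.5782,.0002,.072),black=(.4118,-.1109,.072)).items(): print(n,projw(f,X),(projw(f,X)-[180,90])*2.5)
E
```

```text
contact_force: [-0.5, 0.0, -0.1]
gripper_force: 0.0
ee_pos: [0.4451, -0.0891, 0.3098]
contact_force: [-0.4, -0.3, -0.7]
grip_width: 0.0399
gripper_force: 0.0
ee_pos: [0.3452, -0.0895, 0.3062]
straw [199.7  14.4] [199.4  14.4] [4, 5, 10, 10, 71] [ 0.545  -0.0216  0.072 ]
yellow [215.2  35.9] [215.2  36.1] [3, 3, 13, 13, 119] [ 0.5113 -0.0442  0.072 ]
orange [231.2  58.4] [231.4  57.7] [4, 3, 12, 12, 123] [ 0.4794 -0.0669  0.072 ]
brown [247.2  81.8] [246.5  82. ] [3, 4, 12, 11, 108] [ 0.4448 -0.0877  0.072 ]
blank [184.73007971  -5.7081304 ] [  11.82519928 -239.270326  ]
black [263.02436993 105.50595269] [207.56092483  38.76488173]
```

View pics/c16.png

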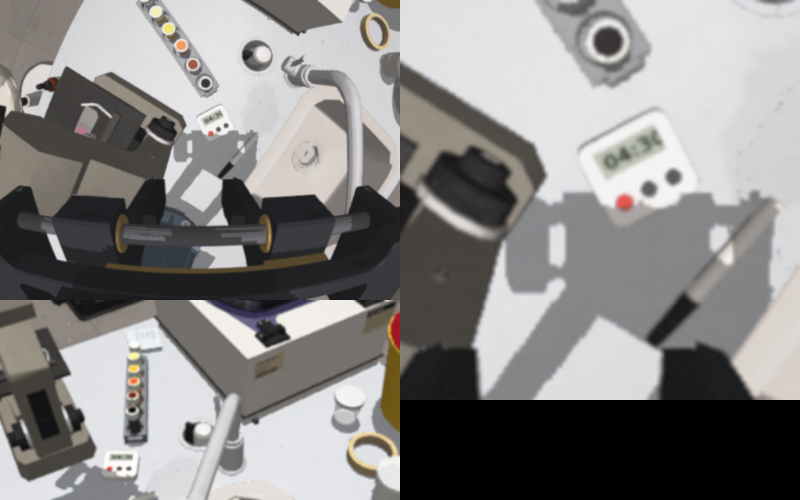

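The rack now reads blank, straw, yellow, orange, brown, black. All four placed vials are within about 1.1 mm of their well centres, the bystanders are untouched and the arm is clear. Handing in.

```bash
python3 -c "
from bench import ctrl
print(ctrl.close_job())"
```

```text
the job is handed in; nothing more can be done
None
```

The job is handed in (no verdict came back): in the last pictures straw, golden yellow, deep orange and dark brown stand in order between the blank and the near-black vial, each about 1 mm from its well centre, with the bystanders where they were and the arm clear.

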